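# Hang the bead hangers over the curing lamp and start the timer

### The job

Pull every bead hanger out of the wooden upright holder, hook it over the steel rail on the loading section (beyond the black mark, away from the lamp box) and slide it along the rail past the mark until it hangs wholly over the lamp box; do not lift hangers onto or off the lamp section. When all of them hang there, twist the timer's spring-return start knob clockwise to its stop, hold it there for two seconds and let it spring home. Do not tip over the varnish jar.

Things in the scene. Friction and masses are not known exactly. Their poses are not given: they have to be found in the camera images.
- rack: Fixed curing rack, yaw only; origin on the table at its foot's centre, z up, y along the rail. Steel rail 12 mm thick along rack y at rack x = 0, axis 200 mm above the table, from y = -210 to +210 mm, on 16 mm posts below it at y = -205 and +205. Under y = -205 to +50: white lamp box, 100 mm wide (x), 35 mm high (lamp section). y = +50 to +195, over a 10 mm aluminium foot: loading section.
- rail_mark (a point): The mark: a thin black painted band round the rail (no bump), on the rail's axis at rack y = +50 mm, where the lamp box begins. Axes as the rack's; the lamp section lies on its -y side, the loading section on its +y side. Hangers slide along the rail with ordinary friction; left hanging they lean up to about 8 degrees.
- start_knob (a joint): Start knob of the lamp timer, rad: 0 at home, grows as it is turned clockwise seen from above, hard stop at 1.2. A spring (0.02 N m at home, 0.09 N m at the stop) turns it back home when let go.
- knob_grip (a point): Point on the start knob's vertical axis, 75 mm above the table. The knob: black upright bar 44 mm long (this frame's x), 12 mm thick (y), from 16 mm below to 12 mm above this point, over a disc 6 mm high, 42 mm across (lowest part of the knob). Frame turns with the knob. It stands at the centre of a fixed grey timer box 110 x 100 mm, 50 mm high.
- holder: Wooden upright holder, loose, 0.8 kg: block 52 mm (x) by 262 mm (y), 80 mm high, with five square wells 26 mm wide and 70 mm deep (floor 10 mm above the table) in a row along its y, centres at y = -96, -48, 0, 48, 96 mm, one hanger a well at most. Origin at the centre of its underside, z up.
- jar: Bystander: white lidded varnish jar, 60 mm diameter, 85 mm high, loose. Origin at the centre of its underside, z up.
- hanger0: Bead hanger (may be absent), 60 g, 192 mm tall, standing in the holder, mouth away from the robot. Origin: centre of the lower end; z up. z 0-85 mm: beads 18 mm thick. Stem 8 mm square at x = -16, z 77-150, linked to the beads' top. Arm z 150-158, x -20 to +18, 12 wide (y); tip x 12-18, z 128-150. The rail enters from +x between beads and tip, then rests under the arm.
- grip0 (a point): Point in the black grip block of hanger0, on its bead axis, 179 mm above its lower end. The block stands on the arm: 12 mm thick (x), 20 mm wide (y), z 158-192 mm, so 21 mm below this point to 13 mm above it. Axes as the hanger's.
- hanger1: Bead hanger, alike in shape and frame to hanger0; may be absent.
- grip1 (a point): Point in the black grip block of hanger1, on its bead axis, 179 mm above its lower end. The block stands on the arm: 12 mm thick (x), 20 mm wide (y), z 158-192 mm, so 21 mm below this point to 13 mm above it. Axes as the hanger's.
- hanger2: Bead hanger, alike in shape and frame to hanger0; may be absent.
- grip2 (a point): Point in the black grip block of hanger2, on its bead axis, 179 mm above its lower end. The block stands on the arm: 12 mm thick (x), 20 mm wide (y), z 158-192 mm, so 21 mm below this point to 13 mm above it. Axes as the hanger's.
- hanger3: Bead hanger, alike in shape and frame to hanger0; may be absent.
- grip3 (a point): Point in the black grip block of hanger3, on its bead axis, 179 mm above its lower end. The block stands on the arm: 12 mm thick (x), 20 mm wide (y), z 158-192 mm, so 21 mm below this point to 13 mm above it. Axes as the hanger's.
- hanger4: Bead hanger, alike in shape and frame to hanger0; may be absent.
- grip4 (a point): Point in the black grip block of hanger4, on its bead axis, 179 mm above its lower end. The block stands on the arm: 12 mm thick (x), 20 mm wide (y), z 158-192 mm, so 21 mm below this point to 13 mm above it. Axes as the hanger's.
There are look-alikes about, which are no part of the job. Leave any green, orange or purple look-alike of the hanger3 alone.

How it is judged:
On the way, in this order (a step that is already met when the one before it is completed fails the run):
1. every bead hanger hangs on the rail over the lamp box, past the mark, let go (y of hanger0 in the frame of rack between -0.195 and 0.043 m and x of grip0 in the frame of rack between -0.025 and 0.025 m and z of grip0 in the frame of rack between 0.222 and 0.245 m and angle between each of hanger0, hanger1, hanger2, hanger3, hanger4's own z axis and vertical below 0.3 rad and y of hanger1 in the frame of rack between -0.195 and 0.043 m and x of grip1 in the frame of rack between -0.025 and 0.025 m and z of grip1 in the frame of rack between 0.222 and 0.245 m and y of hanger2 in the frame of rack between -0.195 and 0.043 m and x of grip2 in the frame of rack between -0.025 and 0.025 m and z of grip2 in the frame of rack between 0.222 and 0.245 m and y of hanger3 in the frame of rack between -0.195 and 0.043 m and x of grip3 in the frame of rack between -0.025 and 0.025 m and z of grip3 in the frame of rack between 0.222 and 0.245 m and y of hanger4 in the frame of rack between -0.195 and 0.043 m and x of grip4 in the frame of rack between -0.025 and 0.025 m and z of grip4 in the frame of rack between 0.222 and 0.245 m and contact force between each of hanger0, hanger1, hanger2, hanger3, hanger4 and the fingers below 0.05 N), for 0.2 s.
2. the start knob is held at its stop (value of joint start_knob above 1.1 rad), for 1.5 s.
3. the start knob has sprung home (value of joint start_knob below 0.08 rad), for 0.2 s.
At the end, for the whole second after the job is handed in: Every hanger present hangs at rest on the rail in the lamp section (its axis at least 7 mm past the mark, lean under 0.3 rad); after that the start knob was held within 0.1 rad of its stop for 1.5 s and is back within 0.08 rad of home (y of hanger0 in the frame of rack between -0.195 and 0.043 m and x of grip0 in the frame of rack between -0.025 and 0.025 m and z of grip0 in the frame of rack between 0.222 and 0.245 m and angle between each of hanger0, hanger1, hanger2, hanger3, hanger4's own z axis and vertical below 0.3 rad and y of hanger1 in the frame of rack between -0.195 and 0.043 m and x of grip1 in the frame of rack between -0.025 and 0.025 m and z of grip1 in the frame of rack between 0.222 and 0.245 m and y of hanger2 in the frame of rack between -0.195 and 0.043 m and x of grip2 in the frame of rack between -0.025 and 0.025 m and z of grip2 in the frame of rack between 0.222 and 0.245 m and y of hanger3 in the frame of rack between -0.195 and 0.043 m and x of grip3 in the frame of rack between -0.025 and 0.025 m and z of grip3 in the frame of rack between 0.222 and 0.245 m and y of hanger4 in the frame of rack between -0.195 and 0.043 m and x of grip4 in the frame of rack between -0.025 and 0.025 m and z of grip4 in the frame of rack between 0.222 and 0.245 m and linear speed of each of hanger0, hanger1, hanger2, hanger3, hanger4 below 0.03 m/s and value of joint start_knob below 0.08 rad); the robot touches nothing.
It fails at once if a hanger is held more than about 15 mm above its hanging height over the lamp section of the rail (lifted onto or off it instead of slid) ((y of hanger0 in the frame of rack below 0.03 m and x of hanger0 in the frame of rack between -0.035 and 0.035 m and z of grip0 in the frame of rack above 0.25 m) or (y of hanger1 in the frame of rack below 0.03 m and x of hanger1 in the frame of rack between -0.035 and 0.035 m and z of grip1 in the frame of rack above 0.25 m) or (y of hanger2 in the frame of rack below 0.03 m and x of hanger2 in the frame of rack between -0.035 and 0.035 m and z of grip2 in the frame of rack above 0.25 m) or (y of hanger3 in the frame of rack below 0.03 m and x of hanger3 in the frame of rack between -0.035 and 0.035 m and z of grip3 in the frame of rack above 0.25 m) or (y of hanger4 in the frame of rack below 0.03 m and x of hanger4 in the frame of rack between -0.035 and 0.035 m and z of grip4 in the frame of rack above 0.25 m)).
It fails at once if the varnish jar is tipped over (angle between jar's own z axis and vertical above 0.6 rad).
Of hanger0, hanger1, hanger2, hanger3, hanger4 only 3 to 5 are there at a start; the rules pass over those that are not, and their reading is None.
At some moment in a run one of holder may be knocked a few centimetres aside while the robot is not near it.
It also fails if it takes over 210 s, if anything falls off the work surface, if the arm or the gripper's body presses on something with over 40 N, if the wrist force passes 120 N, or if a joint passes its speed limit or range.

### The arm

A 6-joint arm with a two-finger parallel gripper is mounted at the origin on the work surface. World frame = base frame: x ahead of the robot, y to its left, z up, the work surface at z = 0. Lengths are in m, angles in rad, forces in N, time in s.
With the tool pointing down it reaches from about 0.25 to 0.85 m from the base axis. Payload 12.5 kg.
Tool frame: the origin (TCP) lies midway between the tips of the shut fingers; the grasp point (between the pads) lies 19 mm behind it; z points along the fingers, y is the line along which they close (so a half turn about z gives the same grasp; the last joint's range is limited). The gripper opens to 93 mm and grips with 3 to 60 N. Pads are 15 mm wide; open, the fingers measure 128 mm over their backs; the gripper's body (75 mm by 188 mm) begins 65 mm behind the grasp point.
Start: joints at [1.109, 0.351, 1.652, -0, 1.139, -0.085], TCP at [0.202, 0.511, 0.219] pointing down, gripper open.
Joint ranges: [-2.75, 2.75], [-0.79, 2.1], [0.01, 2.65], [-1.57, 4.71], [0.07, 3.14], [-2.87, 2.87]. Speed limits (rad/s): [2.22, 2.22, 2.79, 3.14, 3.14, 3.14].

### API

Orientations are given as a rotation vector (axis times angle).
In Python, from bench import env, cams gives the robot as it stands.
- The arm moves only by the tool arm_command, never from a script. Its argument "series" is a list of rows, each a list of 2 entries, a list of its own where there are three numbers: the shift along the tool's x, y, z scaled (see below), then the turn, a rotation vector about the tool's x, y, z scaled (see below). In form: [[[tx, ty, tz], [wx, wy, wz]], ...]. A call has exactly 8 rows; each row is the pose to reach, as a shift and turn from the pose commanded when the call began, along the tool's axes at that moment; what a row does not reach only later rows make up. The controller multiplies each number of a shift by 75 cm and each number of a turn by pi/2 rad. A row lasts 1/8 s, in which the tool goes at most 62.5 mm and 10.7 degrees, less where a joint would pass 70% of its speed; a pose out of reach is approached as far as the arm can. A call with a number of a shift or a turn outside -1 to 1 is refused whole. A call with a gripper value outside its range is refused whole. "jaw" is the opening, from 0 (shut) to 1 (fully open), set as the call begins (left out, the last holds). The fingers move at their own pace and stop on an object; "force" is the grip in N (left out, the last holds). Time passes only in rows, so rows that repeat a pose let the fingers close, or fill a call up. It gives the time, the measured TCP pose, the force, the opening and the grip force at its end, in the units of the state.
- env.state(): the state, without advancing time (a new reading comes with each control period).
- cams.capture(name): name is "scene" or "top" or "wrist"; returns the picture (480x640x3 uint8, red, green, blue); there is no depth.
- cams.camera_params(name): a dict with "mtx" (3x3 intrinsics, pixels), "rvec" (rotation vector, rad) and "tvec" (3), from world to camera coordinates, as OpenCV has them; the wrist camera has in their place "hand_eye" (4x4, takes a point from camera to tool coordinates, whose origin is the TCP and whose axes are the flange's). Camera axes: x right, y down, z forward; pixel columns grow to the right and rows downward; lengths in m; the calibration is good to about 2 mm. A picture is of the moment at which its call begins: read the wrist's pose just before it. camera_params takes no time and is no camera call.
- env.finish_job(): hands the job in; it is judged then, once.
Trained networks look in the newest picture that a camera, given by its name, has taken for a name from the list of things; names that differ only in an ending like _2 or _b are one class to them, and where a whole thing is asked for, a point or a joint stands for the part that bears it (a point fixed in the world has none). Each returns a list of dicts, best first, with "confidence" (0 to 1); they miss things now and then, are a little off and sometimes report something else, mostly with a low value. They report only what shows in the picture. A call takes as long as a camera call. They do not tell look-alikes from the thing itself.
- cams.trace(label, camera): "pixels" (480x640 bool, what is visible of it) and "rect" ([left, top, width, height] in pixels, round what is visible of it).
The state is a dict: "t": time; "q": joint angles; "joint_velocities": joint speeds; "tau": joint torques, N m; "eef_pos": TCP position; "eef_rot": TCP orientation; "wrist_force": force on the tool from outside, world axes, zero at the start; "torque": the same for the moment, N m; "width": finger opening in m; "grip_force": force on a finger pad.
Only numpy, scipy, OpenCV 4.12 (cv2) and the standard library are available. Lean on these libraries where they do the work, as an engineer would, in place of code of your own. Each camera call takes 0.05 s, during which the arm holds its last target. There are 200 camera calls.

## Working session

There is one attempt and no reset: what is moved stays moved. The work goes in short steps, Python scripts to look and compute and a tool call to move; the robot and the scene stay as the last step left them, time stands still between calls to the robot, and variables do not carry over. Pictures are saved under pics/ and viewed, at most 14 in all, crops included, and the job is handed in when it is done.

Besides the shell and the picture viewer there is one more tool, called after ">>>" in YAML: its name, and indented under it one key for each argument. arm_command: Moves the arm, as the interface text tells. Shifts and turns lie within -1 to 1; 1 stands for 75 cm of shift or pi/2 rad of turn. Its arguments: {"type":"object","properties":{"series":{"type":"array"},"jaw":{"type":"number"},"force":{"type":"number"}},"required":["series"]}

```bash
ls; mkdir -p pics
python3 - <<'E'
from bench import env, cams
import cv2,numpy as np
s=env.state();print({k:np.round(v,3).tolist() for k,v in s.items()})
for n in("scene","top"):
    im=cams.capture(n);cv2.imwrite(f"pics/{n}0.png",im[:,:,::-1])
    p=cams.camera_params(n);print(n,{k:np.round(v,4).tolist() for k,v in p.items()})
    for l in("rack","start_knob","holder","jar","hanger0","grip0"):
        r=cams.trace(l,n);print(l,[(round(d["confidence"],2),d["rect"]) for d in r])
print(cams.camera_params("wrist"))
E
```

```text
pics
{'t': 0.0, 'q': [1.109, 0.351, 1.652, -0.0, 1.139, -0.085], 'joint_velocities': [0.0, 0.002, -0.002, -0.0, -0.0, -0.001], 'tau': [-0.002, -49.73, -28.526, 0.07, 0.026, -0.0], 'eef_pos': [0.202, 0.511, 0.218], 'eef_rot': [-0.588, -3.086, 0.002], 'wrist_force': [0.141, -0.419, 0.35], 'torque': [-0.011, -0.008, 0.048], 'grip_force': 0.0, 'width': 0.093}
scene {'mtx': [[447.6493, 0.0, 318.5513], [0.0, 447.6493, 239.3937], [0.0, 0.0, 1.0]], 'rvec': [0.6473, 2.7721, -0.9239], 'tvec': [0.4582, -0.1397, 1.1754]}
rack [(0.83, [233.3, 142.0, 104.2, 223.0]), (0.63, [294.1, 152.5, 16.5, 17.6])]
start_knob [(0.7, [292.2, 149.7, 16.4, 20.4])]
holder [(0.58, [332.6, 245.9, 105.4, 130.0]), (0.41, [409.1, 299.8, 22.1, 45.8])]
jar [(0.6, [340.2, 422.9, 35.1, 51.8]), (0.43, [348.8, 225.8, 15.1, 41.1])]
hanger0 [(0.87, [331.9, 332.4, 24.6, 51.6]), (0.7, [426.7, 265.0, 30.8, 56.2]), (0.68, [374.8, 261.2, 24.5, 43.2]), (0.68, [389.0, 276.9, 20.2, 47.3]), (0.66, [348.0, 224.6, 16.6, 45.3]), (0.64, [405.7, 300.0, 24.7, 46.5]), (0.55, [408.1, 237.9, 23.1, 52.6])]
grip0 [(0.94, [406.7, 235.5, 27.1, 48.4]
[... 918 characters left out ...]
0]), (0.7, [229.6, 315.7, 24.9, 19.0]), (0.68, [216.1, 208.8, 26.3, 26.0]), (0.67, [303.7, 260.1, 15.8, 28.1]), (0.66, [268.6, 316.3, 16.7, 14.9]), (0.65, [253.8, 267.0, 23.3, 23.7])]
{'mtx': array([[429.54727373,   0.        , 320.74400477],
       [  0.        , 429.54727373, 243.02145825],
       [  0.        ,   0.        ,   1.        ]]), 'hand_eye': array([[-6.70241165e-04, -9.70913145e-01, -2.39431026e-01,
         6.62763360e-02],
       [ 9.99999768e-01, -6.22339941e-04, -2.75665946e-04,
        -9.14642307e-04],
       [ 1.18640200e-04, -2.39431155e-01,  9.70913337e-01,
        -1.64889373e-01],
       [ 0.00000000e+00,  0.00000000e+00,  0.00000000e+00,
         1.00000000e+00]])}
```

Run:
```python
import cv2
a=cv2.imread("pics/scene0.png")[140:480,200:500];cv2.imwrite("pics/s0c.png",cv2.resize(a,None,fx=1.76,fy=1.76,interpolation=cv2.INTER_CUBIC))
a=cv2.imread("pics/top0.png")[170:360,150:520];cv2.imwrite("pics/t0c.png",cv2.resize(a,None,fx=2.16,fy=2.16,interpolation=cv2.INTER_CUBIC))
```

```text
(no output)
```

View pics/s0c.png

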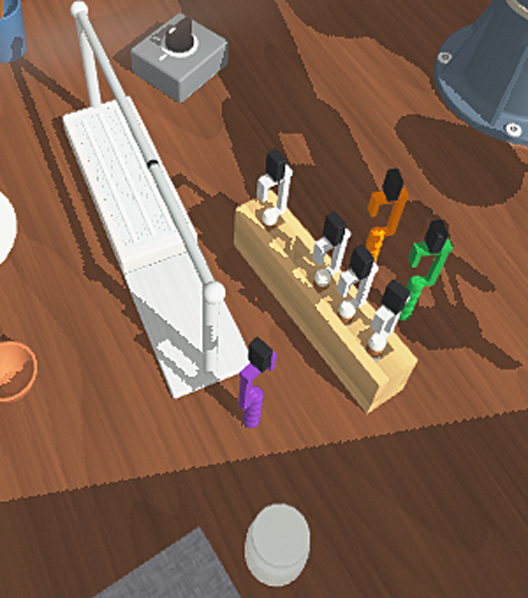

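View pics/t0c.png

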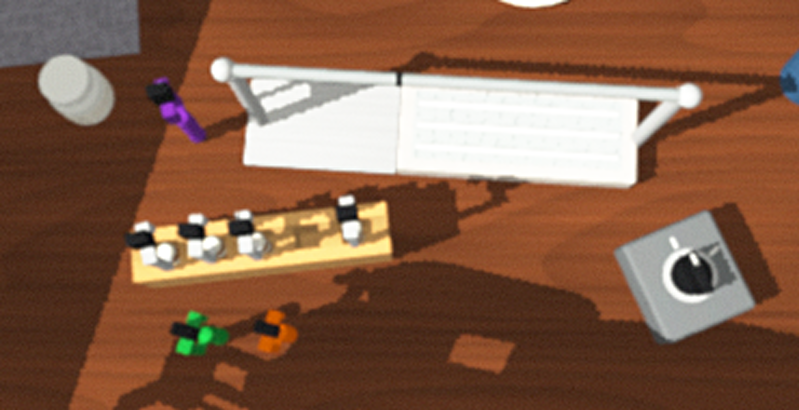

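The top and scene pictures show four white hangers in the holder (top crop black blocks at (138,240), (191,231), (241,225), (347,211)). The green, orange and purple ones are look-alikes. The rail runs from (222,69) to (690,95) with the mark at (399,79), and the timer knob is at (692,272).

```bash
cat > h.py <<'E'
from bench import env, cams
import cv2,numpy as np
from scipy.optimize import least_squares
from scipy.spatial.transform import Rotation as R
P={n:cams.camera_params(n) for n in("scene","top")}
def proj(n,X):
    p=P[n];return cv2.projectPoints(np.float64(X).reshape(-1,1,3),np.float64(p["rvec"]),np.float64(p["tvec"]),p["mtx"],None)[0].reshape(-1,2)
def tri(us,ut):
    M=[]
    for n in("scene","top"):
        p=P[n];M.append(p["mtx"]@np.c_[cv2.Rodrigues(np.float64(p["rvec"]))[0],np.float64(p["tvec"]).ravel()])
    X=cv2.triangulatePoints(M[0],M[1],np.float64(us).reshape(2,1),np.float64(ut).reshape(2,1)).ravel();X=X[:3]/X[3]
    e=np.linalg.norm(proj("scene",X)[0]-us)+np.linalg.norm(proj("top",X)[0]-ut)
    return X,e
def plane(n,uv,z):
    p=P[n];Rm=cv2.Rodrigues(np.float64(p["rvec"]))[0];t=np.float64(p["tvec"]).ravel()
    d=Rm.T@np.linalg.inv(p["mtx"])@[uv[0],uv[1],1];c=-Rm.T@t;return c+d*(z-c[2])/d[2]
def dark(im,lo=30,thr=50):
    m=(im.max(2)<thr).astype(np.uint8);n,l,s,c=cv2.connectedComponentsWithStats(m);return [(c[i],s[i,4],s[i]) for i in range(1,n) if s[i,4]>=lo]
def rackfit(obs):
    def f(v):
        c,s=np.cos(v[2]),np.sin(v[2]);r=[]
        for n,b,uv in obs: r+=list(proj(n,[v[0]+c*b[0]-s*b[1],v[1]+s*b[0]+c*b[1],b[2]])[0]-uv)
        return r
    return least_squares(f,[.6,.1,0])
E
python3 - <<'E'
from h import *
S=lambda x,y:np.array([x/1.76+200,y/1.76+140]);T=lambda x,y:np.array([x/2.16+150,y/2.16+170])
for n,a,b in(("A",S(214,293),T(222,69)),("B",S(78,9),T(690,95)),("mark",S(153,163),T(399,79)),("knob",S(180,22),T(690,255))):
    X,e=tri(a,b);print(n,X.round(4),round(e,2))
r=rackfit([("scene",(0,210,.2),S(214,293)),("scene",(0,-210,.2),S(78,9)),("scene",(0,50,.2),S(153,163)),("top",(0,210,.2),T(222,69)),("top",(0,-210,.2),T(690,95)),("top",(0,50,.2),T(399,79))] and
 [(n,(0,y/1000,.2),u) for n,y,u in (("scene",210,S(214,293)),("scene",-210,S(78,9)),("scene",50,S(153,163)),("top",210,T(222,69)),("top",-210,T(690,95)),("top",50,T(399,79)))])
print("rack",r.x.round(4),r.fun.round(1))
D={}
for n in P:
    im=cv2.imread(f"pics/{n}0.png")
    D[n]=[d for d in dark(im,20,60)]
    print(n,[(d[0].round(1).tolist(),int(d[1])) for d in D[n] if d[1]<400])
for a in D["scene"]:
    for b in D["top"]:
        X,e=tri(a[0],b[0])
        if e<2.5 and .17<X[2]<.21: print(X.round(4),round(e,2),a[0].round(),b[0].round())
E
```

```text
A [0.6143 0.2146 0.202 ] 0.99
B [ 0.5882 -0.2104  0.2015] 0.75
mark [0.6035 0.0515 0.2043] 0.73
knob [ 0.4499 -0.2246  0.1156] 4.47
rack [ 0.601   0.0016 -0.0596] [-1.1 -1.4 -0.   1.1 -0.5  1.4  1.6  1.  -1.7  0.4 -0.2  0.7]
scene [([192.1, 127.7], 78), ([356.1, 233.4], 149), ([422.7, 244.5], 153), ([389.3, 269.5], 173), ([447.3, 273.8], 175), ([404.6, 288.5], 178), ([423.9, 308.2], 191), ([347.1, 340.9], 174)]
top [([553.9, 191.5], 24), ([223.6, 212.9], 103), ([310.1, 268.4], 55), ([261.3, 275.0], 61), ([238.2, 276.5], 60), ([214.0, 280.6], 75), ([470.2, 297.6], 228), ([95.2, 314.6], 97), ([272.3, 321.4], 59), ([235.4, 322.9], 67), ([53.0, 410.2], 64), ([360.6, 472.6], 264)]
[0.4832 0.0993 0.1885] 0.31 [356. 233.] [310. 268.]
[0.3808 0.1718 0.1805] 0.37 [423. 244.] [272. 321.]
[0.4699 0.1951 0.1876] 0.75 [389. 270.] [261. 275.]
[0.3775 0.2442 0.1788] 0.76 [447. 274.] [235. 323.]
[0.4669 0.2404 0.1884] 0.59 [405. 288.] [238. 276.]
[0.459  0.2872 0.1892] 0.17 [424. 308.] [214. 281.]
[0.599  0.2779 0.1786] 0.28 [347. 341.] [224. 213.]
```

```bash
cat >> h.py <<'E'
RK=np.array([.601,.0016]);RY=-.0600
def rk(x,y,z): c,s=np.cos(RY),np.sin(RY);return np.array([RK[0]+c*x-s*y,RK[1]+s*x+c*y,z])
def down(yaw): # tool y along world dir yaw or opposite: tool z down
    y=np.array([np.cos(yaw),np.sin(yaw),0]);z=np.array([0,0,-1.]);return np.c_[np.cross(y,z),y,z]
def plan(p0,R0,targets):
    for (X,yaw) in targets:
        best=min((R.from_matrix(R0.T@down(yaw+k*np.pi)).as_rotvec() for k in(0,1)),key=np.linalg.norm)
        print("shift",(R0.T@(np.array(X)-p0)/.75).round(4).tolist(),"turn",(best/(np.pi/2)).round(4).tolist())
def now():
    s=env.state();return np.array(s["eef_pos"]),R.from_rotvec(s["eef_rot"]).as_matrix()
E
python3 - <<'E'
from h import *
p,r=now();print(r.round(3))
im=cv2.imread("pics/top0.png")
for c,a,s in dark(im,50,60):
    if a<120: print(c.round(),s[2:4])
# hover for wrist view: camera is offset tool +x .066
plan(p,r,[([.459,.2872,.30],.128),([.4832,.0993,.30],.128),([.4699,.1951,.30],.128)])
E
```

```text
[[-0.93   0.368 -0.   ]
 [ 0.368  0.93  -0.   ]
 [ 0.    -0.    -1.   ]]
[224. 213.] [14 10]
[310. 268.] [9 8]
[261. 275.] [10  7]
[238. 276.] [11  6]
[214. 281.] [15  8]
[ 95. 315.] [11 14]
[272. 321.] [12  8]
[235. 323.] [13  8]
[ 53. 410.] [21 13]
shift [-0.4282, -0.152, -0.1085] turn [-0.0, -0.0, 0.6786]
shift [-0.5504, -0.3731, -0.1085] turn [-0.0, -0.0, 0.6786]
shift [-0.4869, -0.2609, -0.1085] turn [-0.0, -0.0, 0.6786]
```

>>> arm_command:
  series:
    - [[-0.03, -0.02, -0.08], [0, 0, 0.1]]
    - [[-0.1, -0.06, -0.1085], [0, 0, 0.2]]
    - [[-0.18, -0.12, -0.1085], [0, 0, 0.3]]
    - [[-0.26, -0.18, -0.1085], [0, 0, 0.4]]
    - [[-0.34, -0.24, -0.1085], [0, 0, 0.5]]
    - [[-0.42, -0.3, -0.1085], [0, 0, 0.6]]
    - [[-0.5, -0.35, -0.1085], [0, 0, 0.6786]]
    - [[-0.55, -0.373, -0.1085], [0, 0, 0.6786]]
  jaw: 0.5
  force: 20

```text
t: 1.7
eef_pos: [0.459, 0.1293, 0.3003]
eef_rot: [2.077, 2.357, 0.001]
wrist_force: [0.2, 0.9, 0.4]
width: 0.0463
grip_force: 0.0
```

Run:
```python
from h import *
p,r=now();print(p.round(4),r.round(3),env.state()["q"],env.state()["width"])
im=cams.capture("wrist");cv2.imwrite("pics/w1.png",im[:,:,::-1])
K=cams.camera_params("wrist");H=K["hand_eye"];C=p+r@H[:3,3];Rc=r@H[:3,:3]
for c,a,s in dark(im[:,:,::-1],60,60):
    d=Rc@np.linalg.inv(K["mtx"])@[c[0],c[1],1];X=C+d*(.189-C[2])/d[2];print(c.round(),a,s[:4],X.round(4))
```

```text
[0.459  0.1293 0.3003] [[-0.126  0.992  0.001]
 [ 0.992  0.126  0.   ]
 [ 0.     0.001 -1.   ]] [1.76822002e-01 1.36286807e-01 1.72300319e+00 1.14737377e-04
 1.28147678e+00 5.06665901e-02] 0.04633802372373299
[354.   3.] 109 [347   0  17   8] [0.4599 0.2716 0.189 ]
[576.  38.] 1511 [551  17  49  44] [0.5933 0.2696 0.189 ]
[216.  47.] 734 [200  29  33  37] [0.3817 0.2376 0.189 ]
[358.  70.] 453 [349  55  18  32] [0.4672 0.2354 0.189 ]
[352. 147.] 363 [344 135  17  24] [0.4705 0.1907 0.189 ]
[212. 167.] 482 [198 155  28  26] [0.3837 0.1668 0.189 ]
[352. 293.] 559 [343 275  18  36] [0.4841 0.0943 0.189 ]
[254. 319.] 773 [238 285  27  56] [0.4198 0.067  0.189 ]
[387. 318.] 791 [377 285  28  56] [0.5109 0.0787 0.189 ]
[176. 385.] 2298 [127 300  76 134] [0.3681 0.0086 0.189 ]
[464. 386.] 2017 [440 300  48 134] [0.5745 0.0339 0.189 ]
[563. 338.] 108 [542 336  44   5] [0.6356 0.0794 0.189 ]
[237. 396.] 134 [233 388  10  18] [0.4123 0.0055 0.189 ]
[405. 397.] 91 [400 389   9  17] [0.5334 0.0198 0.189 ]
```

View pics/w1.png

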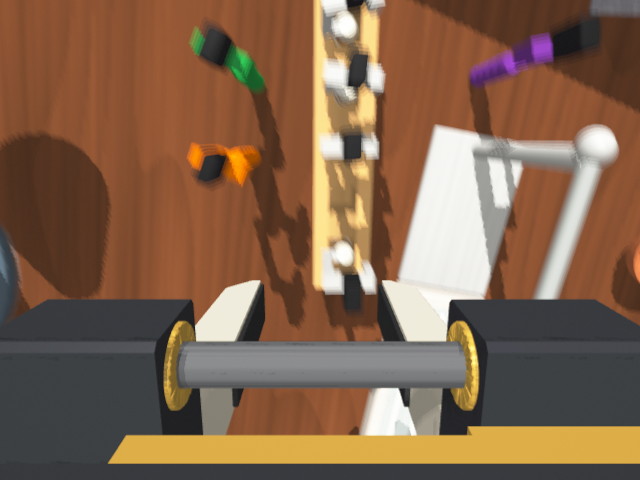

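The wrist view shows the holder edge-on in the column near x=350, with hanger blocks at (352,293), (352,147), (358,70) and (354,3). All of them are aligned with the fingers.

Run:
```python
from h import *
p,r=now();print(p.round(4))
plan(p,r,[([.4832,.0993,.30],.128)])
```

```text
[0.4624 0.1246 0.3001]
shift [-0.0369, 0.0233, 0.0002] turn [0.001, 0.0013, -0.0022]
```

>>> arm_command:
  series:
    - [[0, 0, 0], [0, 0, 0]]
    - [[0, 0, 0], [0, 0, 0]]
    - [[0, 0, 0], [0, 0, 0]]
    - [[0, 0, 0], [0, 0, 0]]
    - [[0, 0, 0], [0, 0, 0]]
    - [[0, 0, 0], [0, 0, 0]]
    - [[0, 0, 0], [0, 0, 0]]
    - [[0, 0, 0], [0, 0, 0]]

```text
t: 2.75
eef_pos: [0.4582, 0.1312, 0.3]
eef_rot: [2.075, 2.359, 0.0]
wrist_force: [0.0, 0.2, 0.0]
width: 0.0469
grip_force: 0.0
```

Run:
```python
from h import *
p,r=now();print(p.round(4),env.state()["t"])
im=cams.capture("wrist");cv2.imwrite("pics/w2.png",im[:,:,::-1])
K=cams.camera_params("wrist");H=K["hand_eye"];C=p+r@H[:3,3];Rc=r@H[:3,:3]
for c,a,s in dark(im[:,:,::-1],60,60):
    d=Rc@np.linalg.inv(K["mtx"])@[c[0],c[1],1];X=C+d*(.189-C[2])/d[2];
    if s[3]<45:print(c.round(),a,s[:4],X.round(4))
plan(p,r,[([.4832,.0993,.30],.128),([.4832,.0993,.178],.128)])
```

```text
[0.4582 0.1312 0.3   ] 2.75
[354.   4.] 187 [345   0  21  11] [0.4588 0.2727 0.189 ]
[357.  69.] 792 [345  47  25  43] [0.4655 0.2381 0.189 ]
[351. 145.] 672 [341 129  21  33] [0.4685 0.1936 0.189 ]
[210. 166.] 871 [193 149  35  35] [0.3817 0.1695 0.189 ]
[350. 291.] 765 [340 270  21  42] [0.482  0.0974 0.189 ]
[ 36. 338.] 110 [ 19 336  38   5] [0.2688 0.0351 0.189 ]
[584. 338.] 121 [565 336  43   5] [0.6492 0.0836 0.189 ]
[237. 396.] 137 [233 388  10  18] [0.4117 0.0075 0.189 ]
[404. 397.] 76 [400 389   9  17] [0.5324 0.022  0.189 ]
shift [-0.0464, 0.0277, 0.0] turn [0.0, 0.0, 0.0]
shift [-0.0464, 0.0277, 0.1627] turn [0.0, 0.0, 0.0]
```

>>> arm_command:
  series:
    - [[-0.025, 0.014, 0], [0, 0, 0]]
    - [[-0.047, 0.027, 0], [0, 0, 0]]
    - [[-0.047, 0.027, 0], [0, 0, 0]]
    - [[-0.047, 0.027, 0.05], [0, 0, 0]]
    - [[-0.047, 0.027, 0.1], [0, 0, 0]]
    - [[-0.047, 0.027, 0.14], [0, 0, 0]]
    - [[-0.047, 0.027, 0.164], [0, 0, 0]]
    - [[-0.047, 0.027, 0.164], [0, 0, 0]]

```text
t: 3.8
eef_pos: [0.4819, 0.099, 0.1761]
eef_rot: [-2.074, -2.358, 0.003]
wrist_force: [0.1, -0.1, -0.0]
width: 0.0465
grip_force: 0.0
```

>>> arm_command:
  series:
    - [[0, 0, 0], [0, 0, 0]]
    - [[0, 0, 0], [0, 0, 0]]
    - [[0, 0, 0], [0, 0, 0]]
    - [[0, 0, 0], [0, 0, 0]]
    - [[0, 0, 0], [0, 0, 0]]
    - [[0, 0, 0], [0, 0, 0]]
    - [[0, 0, -0.01], [0, 0, 0]]
    - [[0, 0, -0.02], [0, 0, 0]]
  jaw: 0
  force: 20

```text
t: 4.8
eef_pos: [0.4827, 0.0988, 0.1924]
eef_rot: [-2.075, -2.359, 0.0]
wrist_force: [-0.6, 0.8, -1.9]
width: 0.0121
grip_force: 20.0
```

Run:
```python
from h import *
p,r=now();print(p.round(4),env.state()["width"],env.state()["grip_force"])
q=p.copy();
print(rk(0,.1,0))
o=-.013
plan(p,r,[([p[0],p[1],.272],.128),(rk(-.075,.10,.272),RY),(rk(-.075,.10,.258),RY),(rk(0,.10,.258),RY),(rk(0,.10,.223),RY)])
```

```text
[0.4827 0.0988 0.1924] 0.012050076086334491 19.99902069568634
[0.6069964  0.10142005 0.        ]
shift [-0.0, -0.0, -0.1061] turn [-0.0001, 0.0, 0.0]
shift [0.0009, 0.0666, -0.1061] turn [-0.0001, 0.0, 0.1197]
shift [0.0009, 0.0666, -0.0874] turn [-0.0001, 0.0, 0.1197]
shift [-0.0177, 0.1648, -0.0874] turn [-0.0001, 0.0, 0.1197]
shift [-0.0177, 0.1648, -0.0408] turn [-0.0001, 0.0, 0.1197]
```

>>> arm_command:
  series:
    - [[0, 0, -0.04], [0, 0, 0]]
    - [[0, 0, -0.08], [0, 0, 0]]
    - [[0, 0, -0.107], [0, 0, 0]]
    - [[0, 0, -0.107], [0, 0, 0]]
    - [[0, 0.022, -0.107], [0, 0, 0.04]]
    - [[0, 0.045, -0.107], [0, 0, 0.08]]
    - [[0.001, 0.067, -0.1], [0, 0, 0.12]]
    - [[0.001, 0.067, -0.0885], [0, 0, 0.12]]

```text
t: 5.8
eef_pos: [0.5326, 0.106, 0.257]
eef_rot: [-2.287, -2.153, 0.002]
wrist_force: [-0.3, -0.1, -0.7]
width: 0.012
grip_force: 20.0
```

Run:
```python
from h import *
p,r=now();print(p.round(4),env.state()["width"],env.state()["grip_force"])
im=cams.capture("scene");cv2.imwrite("pics/s1.png",cv2.resize(im[140:440,200:500,::-1],None,fx=1.9,fy=1.9,interpolation=cv2.INTER_CUBIC))
plan(p,r,[(rk(0,.10,.258),RY),(rk(0,.10,.223),RY),(rk(0,-.15,.224),RY)])
```

```text
[0.5326 0.106  0.257 ] 0.011964675726433437 19.999532103538513
shift [-0.0002, 0.0994, -0.0015] turn [-0.0008, 0.0001, 0.0]
shift [-0.0002, 0.0995, 0.0452] turn [-0.0008, 0.0001, 0.0]
shift [-0.3335, 0.0995, 0.0439] turn [-0.0008, 0.0001, 0.0]
```

View pics/s1.png

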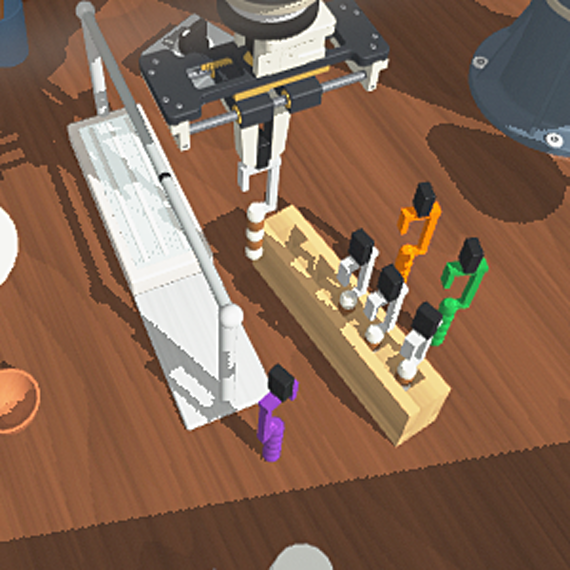

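The hanger is held clear of the holder at about (255,228) in the crop, with its mouth facing the rail, and the three others are undisturbed.

>>> arm_command:
  series:
    - [[0, 0.02, 0], [0, 0, 0]]
    - [[0, 0.045, 0], [0, 0, 0]]
    - [[0, 0.07, 0], [0, 0, 0]]
    - [[0, 0.09, 0], [0, 0, 0]]
    - [[0, 0.0995, 0], [0, 0, 0]]
    - [[0, 0.0995, 0.015], [0, 0, 0]]
    - [[0, 0.0995, 0.03], [0, 0, 0]]
    - [[0, 0.0995, 0.042], [0, 0, 0]]

```text
t: 6.85
eef_pos: [0.6063, 0.1015, 0.2258]
eef_rot: [-2.287, -2.153, 0.001]
wrist_force: [-0.8, 0.3, -1.3]
width: 0.0121
grip_force: 20.0
```

Run:
```python
from h import *
p,r=now();print(p.round(4))
ims={n:cams.capture(n) for n in("scene","top")}
print(env.state()["wrist_force"])
a=[d for d in dark(ims["scene"][:,:,::-1],20,60) if d[1]<260];b=[d for d in dark(ims["top"][:,:,::-1],20,60)if d[1]<260]
cv2.imwrite("pics/s2.png",cv2.resize(ims["scene"][140:360,220:440,::-1],None,fx=2.6,fy=2.6,interpolation=cv2.INTER_CUBIC))
```

```text
[0.6063 0.1015 0.2258]
[ 0.37743053  0.13250086 -1.30436643]
```

View pics/s2.png

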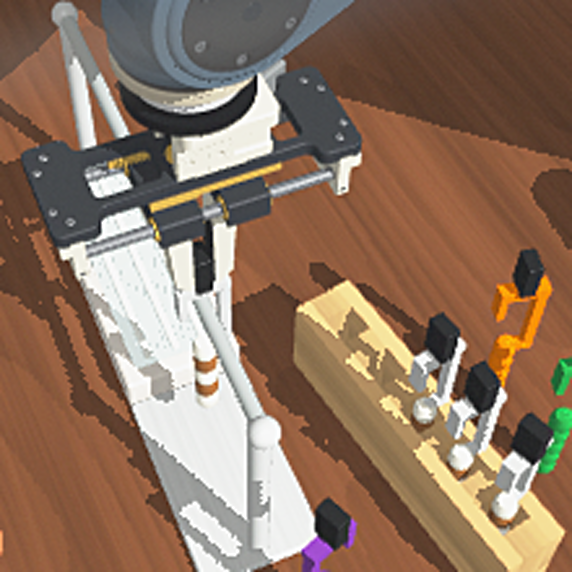

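The rail passes through the hanger's mouth, with the beads at (206,375) below it. Next I lower it gently onto the rail.

>>> arm_command:
  series:
    - [[0, 0, 0.002], [0, 0, 0]]
    - [[0, 0, 0.004], [0, 0, 0]]
    - [[0, 0, 0.004], [0, 0, 0]]
    - [[-0.01, 0, 0.004], [0, 0, 0]]
    - [[-0.02, 0, 0.004], [0, 0, 0]]
    - [[-0.03, 0, 0.004], [0, 0, 0]]
    - [[-0.04, 0, 0.004], [0, 0, 0]]
    - [[-0.04, 0, 0.004], [0, 0, 0]]

```text
t: 7.95
eef_pos: [0.6051, 0.0709, 0.2239]
eef_rot: [2.288, 2.152, -0.0]
wrist_force: [-0.1, 0.4, -0.9]
width: 0.0115
grip_force: 20.0
```

Run:
```python
from h import *
p,r=now();print(p.round(4));s=env.state();print(np.round(s["wrist_force"],2),np.round(s["torque"],3))
plan(p,r,[(rk(0,-.15,.222),RY)])
```

```text
[0.6051 0.0709 0.2239]
[-0.14  0.41 -0.9 ] [-0.091  0.05   0.018]
shift [-0.2926, 0.0004, 0.0026] turn [-0.0, 0.0, -0.0008]
```

>>> arm_command:
  series:
    - [[-0.03, 0, 0.0005], [0, 0, 0]]
    - [[-0.07, 0, 0.0005], [0, 0, 0]]
    - [[-0.115, 0, 0.0005], [0, 0, 0]]
    - [[-0.16, 0, 0.0005], [0, 0, 0]]
    - [[-0.205, 0, 0.0005], [0, 0, 0]]
    - [[-0.25, 0, 0.0005], [0, 0, 0]]
    - [[-0.28, 0.0004, 0.0005], [0, 0, 0]]
    - [[-0.292, 0.0004, 0.0005], [0, 0, 0]]

```text
t: 8.95
eef_pos: [0.592, -0.1484, 0.2234]
eef_rot: [-2.289, -2.152, 0.0]
wrist_force: [-0.8, 0.1, -1.5]
width: 0.0119
grip_force: 20.0
```

>>> arm_command:
  series:
    - [[0, 0, 0.001], [0, 0, 0]]
    - [[0, 0, 0.002], [0, 0, 0]]
    - [[0, 0, 0.003], [0, 0, 0]]
    - [[0, 0, 0.004], [0, 0, 0]]
    - [[0, 0, 0.004], [0, 0, 0]]
    - [[0, 0, 0.004], [0, 0, 0]]
    - [[0, 0, 0.004], [0, 0, 0]]
    - [[0, 0, 0.004], [0, 0, 0]]

```text
t: 9.95
eef_pos: [0.5926, -0.1472, 0.2229]
eef_rot: [2.284, 2.152, -0.001]
wrist_force: [-6.2, -4.4, 16.5]
width: 0.0119
grip_force: 20.0
```

>>> arm_command:
  series:
    - [[0, 0, -0.002], [0, 0, 0]]
    - [[0, 0, -0.0035], [0, 0, 0]]
    - [[0, 0, -0.0035], [0, 0, 0]]
    - [[0, 0, -0.0035], [0, 0, 0]]
    - [[0, 0, -0.0035], [0, 0, 0]]
    - [[0, 0, -0.0035], [0, 0, 0]]
    - [[0, 0, -0.0035], [0, 0, 0]]
    - [[0, 0, -0.0035], [0, 0, 0]]

```text
t: 10.95
eef_pos: [0.5923, -0.147, 0.2231]
eef_rot: [-2.288, -2.153, -0.0]
wrist_force: [1.3, 3.2, 3.7]
width: 0.0119
grip_force: 20.0
```

>>> arm_command:
  series:
    - [[0, 0, 0], [0, 0, 0]]
    - [[0, 0, 0], [0, 0, 0]]
    - [[0, 0, 0], [0, 0, 0]]
    - [[0, 0, 0], [0, 0, 0]]
    - [[0, 0, -0.03], [0, 0, 0]]
    - [[0, 0, -0.06], [0, 0, 0]]
    - [[0, 0, -0.1], [0, 0, 0]]
    - [[0, 0, -0.13], [0, 0, 0]]
  jaw: 0.5

```text
t: 11.95
eef_pos: [0.5923, -0.1471, 0.3219]
eef_rot: [2.287, 2.153, 0.0]
wrist_force: [-0.3, -0.4, 0.4]
width: 0.0468
grip_force: 0.0
```

```bash
cat >> h.py <<'E'
def grips(tag,lo=.17,hi=.26):
    D={}
    for n in P:
        im=cams.capture(n)[:,:,::-1];cv2.imwrite(f"pics/{tag}_{n}.png",im);D[n]=[d for d in dark(im,20,60) if d[1]<300]
    out=[]
    for a in D["scene"]:
        for b in D["top"]:
            X,e=tri(a[0],b[0])
            if e<3 and lo<X[2]<hi and .3<X[0]<.7:
                c,s=np.cos(RY),np.sin(RY);d=X[:2]-RK
                out.append(X);print(X.round(4),round(e,1),"rack",np.round([c*d[0]+s*d[1],-s*d[0]+c*d[1]],4))
    return out
E
python3 - <<'E'
from h import *
p,r=now();print(p.round(4))
grips("g1")
E
```

```text
[ 0.5923 -0.1471  0.3219]
[0.3815 0.1724 0.1816] 0.1 rack [-0.2293  0.1573]
[0.47   0.1953 0.1876] 0.8 rack [-0.1424  0.1855]
[0.3775 0.2444 0.1782] 0.8 rack [-0.2376  0.2289]
[0.467  0.2403 0.1881] 0.6 rack [-0.1481  0.2303]
[0.459  0.2873 0.1892] 0.1 rack [-0.1589  0.2767]
[0.5991 0.2777 0.1786] 0.4 rack [-0.0185  0.2755]
```

Run:
```python
from h import *
p,r=now();plan(p,r,[([.470,.1953,.27],.128),([.470,.1953,.176],.128)])
```

```text
shift [0.4462, -0.1915, 0.0694] turn [0.0025, 0.001, -0.12]
shift [0.4463, -0.192, 0.1947] turn [0.0025, 0.001, -0.12]
```

>>> arm_command:
  series:
    - [[0.04, -0.018, 0], [0, 0, 0]]
    - [[0.1, -0.045, 0], [0, 0, -0.02]]
    - [[0.17, -0.075, 0.01], [0, 0, -0.05]]
    - [[0.24, -0.105, 0.03], [0, 0, -0.08]]
    - [[0.31, -0.135, 0.05], [0, 0, -0.1]]
    - [[0.38, -0.165, 0.065], [0, 0, -0.12]]
    - [[0.43, -0.185, 0.069], [0, 0, -0.12]]
    - [[0.446, -0.192, 0.069], [0, 0, -0.12]]

```text
t: 13.05
eef_pos: [0.4675, 0.1969, 0.2677]
eef_rot: [-2.071, -2.361, 0.002]
wrist_force: [0.4, -0.6, -0.3]
width: 0.0467
grip_force: 0.0
```

Run:
```python
from h import *
p,r=now();print(p.round(4))
grips("g2")
im=cv2.imread("pics/g2_scene.png")[130:350,210:450];cv2.imwrite("pics/g2c.png",cv2.resize(im,None,fx=2.6,fy=2.6,interpolation=cv2.INTER_CUBIC))
plan(p,r,[([.470,.1953,.27],.128),([.470,.1953,.176],.128)])
```

```text
[0.4675 0.1969 0.2677]
shift [-0.0025, 0.003, -0.003] turn [-0.0011, 0.0002, 0.0015]
shift [-0.0025, 0.0032, 0.1223] turn [-0.0011, 0.0002, 0.0015]
```

View pics/g2c.png

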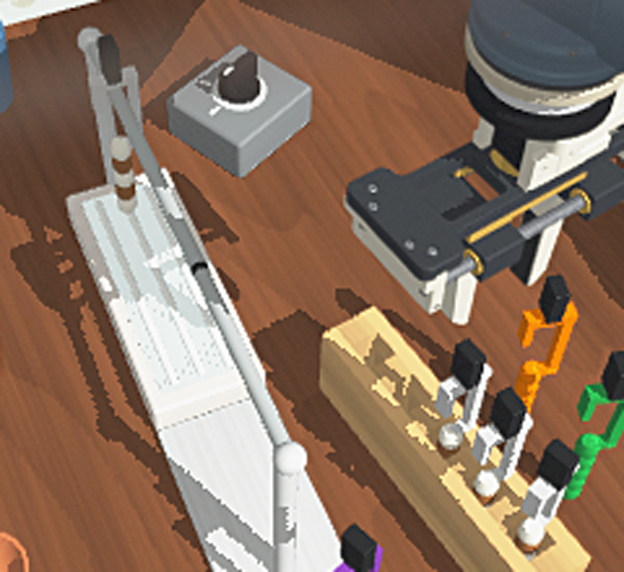

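The first hanger hangs at the far end of the lamp section (crop (120,170)). The holder and its three hangers haven't moved.

>>> arm_command:
  series:
    - [[0, 0, 0], [0, 0, 0]]
    - [[0, 0, 0.02], [0, 0, 0]]
    - [[0, 0, 0.055], [0, 0, 0]]
    - [[0, 0, 0.09], [0, 0, 0]]
    - [[0, 0, 0.113], [0, 0, 0]]
    - [[0, 0, 0.123], [0, 0, 0]]
    - [[0, 0, 0.123], [0, 0, 0]]
    - [[0, 0, 0.123], [0, 0, 0]]

```text
t: 14.15
eef_pos: [0.469, 0.1954, 0.1772]
eef_rot: [2.075, 2.358, 0.001]
wrist_force: [0.8, -0.4, 0.0]
width: 0.0467
grip_force: 0.0
```

>>> arm_command:
  series:
    - [[0, 0, 0], [0, 0, 0]]
    - [[0, 0, 0], [0, 0, 0]]
    - [[0, 0, 0], [0, 0, 0]]
    - [[0, 0, 0], [0, 0, 0]]
    - [[0, 0, 0], [0, 0, 0]]
    - [[0, 0, 0], [0, 0, 0]]
    - [[0, 0, 0], [0, 0, 0]]
    - [[0, 0, 0], [0, 0, 0]]
  jaw: 0

```text
t: 15.15
eef_pos: [0.4687, 0.1955, 0.1767]
eef_rot: [2.075, 2.359, 0.0]
wrist_force: [0.1, 0.3, 1.0]
width: 0.0118
grip_force: 20.0
```

Run:
```python
from h import *
p,r=now();print(p.round(4),env.state()["width"],env.state()["grip_force"])
plan(p,r,[([p[0],p[1],.272],.128),(rk(-.075,.14,.272),RY),(rk(-.075,.14,.258),RY),(rk(0,.14,.258),RY)])
```

```text
[0.4687 0.1955 0.1767] 0.01182679454683201 19.991710782051086
shift [-0.0, 0.0, -0.1271] turn [0.0, 0.0, 0.0]
shift [-0.0769, 0.0786, -0.1271] turn [0.0, 0.0, 0.1197]
shift [-0.0769, 0.0786, -0.1084] turn [0.0, 0.0, 0.1197]
shift [-0.0955, 0.1768, -0.1084] turn [0.0, 0.0, 0.1197]
```

>>> arm_command:
  series:
    - [[0, 0, -0.03], [0, 0, 0]]
    - [[0, 0, -0.07], [0, 0, 0]]
    - [[0, 0, -0.11], [0, 0, 0]]
    - [[0, 0, -0.127], [0, 0, 0]]
    - [[0, 0.005, -0.127], [0, 0, 0]]
    - [[-0.025, 0.03, -0.127], [0, 0, 0.04]]
    - [[-0.055, 0.06, -0.12], [0, 0, 0.08]]
    - [[-0.077, 0.079, -0.1085], [0, 0, 0.12]]

```text
t: 16.15
eef_pos: [0.5355, 0.145, 0.2563]
eef_rot: [-2.29, -2.149, 0.002]
wrist_force: [-0.3, 0.4, -1.1]
width: 0.0117
grip_force: 20.0
```

>>> arm_command:
  series:
    - [[0, 0, 0], [0, 0, 0]]
    - [[0, 0.025, 0], [0, 0, 0]]
    - [[0, 0.055, 0], [0, 0, 0]]
    - [[0, 0.085, 0], [0, 0, 0]]
    - [[0, 0.098, 0], [0, 0, 0]]
    - [[0, 0.098, 0.015], [0, 0, 0]]
    - [[0, 0.098, 0.03], [0, 0, 0]]
    - [[0, 0.098, 0.044], [0, 0, 0]]

```text
t: 17.15
eef_pos: [0.6075, 0.1415, 0.224]
eef_rot: [-2.287, -2.153, 0.001]
wrist_force: [0.6, 0.0, 0.1]
width: 0.0117
grip_force: 20.0
```

Run:
```python
from h import *
p,r=now();s=env.state();print(p.round(4),s["width"],s["grip_force"],s["wrist_force"])
plan(p,r,[(rk(0,.14,.224),RY),(rk(0,.14,.224)+[0,-.24,0],RY),(rk(0,-.10,.224),RY)])
```

```text
[0.6075 0.1415 0.224 ] 0.011725210525283606 19.99132990837097 [0.55617448 0.01549583 0.08907694]
shift [-0.0, 0.0026, -0.0] turn [-0.0005, 0.0001, -0.0001]
shift [-0.3194, 0.0218, 0.0] turn [-0.0005, 0.0001, -0.0001]
shift [-0.32, 0.0026, 0.0] turn [-0.0005, 0.0001, -0.0001]
```

>>> arm_command:
  series:
    - [[-0.02, 0, 0], [0, 0, 0]]
    - [[-0.06, 0.001, 0], [0, 0, 0]]
    - [[-0.11, 0.001, 0], [0, 0, 0]]
    - [[-0.165, 0.001, 0], [0, 0, 0]]
    - [[-0.22, 0.001, 0], [0, 0, 0]]
    - [[-0.27, 0.0015, 0], [0, 0, 0]]
    - [[-0.305, 0.0015, 0], [0, 0, 0]]
    - [[-0.32, 0.0015, 0], [0, 0, 0]]

```text
t: 18.15
eef_pos: [0.5944, -0.1001, 0.2253]
eef_rot: [2.289, 2.151, 0.0]
wrist_force: [0.7, 0.9, -1.1]
width: 0.0122
grip_force: 20.0
```

>>> arm_command:
  series:
    - [[0, 0, 0], [0, 0, 0]]
    - [[0, 0, 0.001], [0, 0, 0]]
    - [[0, 0, 0.001], [0, 0, 0]]
    - [[0, 0, 0.001], [0, 0, 0]]
    - [[0, 0, 0.001], [0, 0, 0]]
    - [[0, 0, 0.001], [0, 0, 0]]
    - [[0, 0, 0.001], [0, 0, 0]]
    - [[0, 0, 0.001], [0, 0, 0]]

```text
t: 19.15
eef_pos: [0.5948, -0.0983, 0.2242]
eef_rot: [2.288, 2.153, -0.0]
wrist_force: [-1.0, -0.1, -1.0]
width: 0.0119
grip_force: 20.0
```

>>> arm_command:
  series:
    - [[0, 0, 0.001], [0, 0, 0]]
    - [[0, 0, 0.001], [0, 0, 0]]
    - [[0, 0, 0.001], [0, 0, 0]]
    - [[0, 0, 0], [0, 0, 0]]
    - [[0, 0, -0.03], [0, 0, 0]]
    - [[0, 0, -0.06], [0, 0, 0]]
    - [[0, 0, -0.09], [0, 0, 0]]
    - [[0, 0, -0.1], [0, 0, 0]]
  jaw: 0.5

```text
t: 20.15
eef_pos: [0.5952, -0.0983, 0.3005]
eef_rot: [2.286, 2.152, 0.002]
wrist_force: [0.2, -0.8, 0.5]
width: 0.0463
grip_force: 0.0
```

Run:
```python
from h import *
p,r=now();print(p.round(4))
g=grips("g3")
plan(p,r,[([.467,.2403,.27],.128),([.467,.2403,.1765],.128)])
```

```text
[ 0.5952 -0.0983  0.3005]
[0.3814 0.1722 0.1817] 0.2 rack [-0.2295  0.1572]
[0.3775 0.2444 0.1782] 0.8 rack [-0.2376  0.2289]
[0.467  0.2404 0.1881] 0.5 rack [-0.1481  0.2303]
[0.4589 0.2872 0.1889] 0.2 rack [-0.159   0.2766]
[0.5991 0.2777 0.1784] 0.5 rack [-0.0185  0.2755]
shift [0.4404, -0.1979, 0.0402] turn [0.0012, 0.0003, -0.12]
shift [0.4404, -0.1982, 0.1648] turn [0.0012, 0.0003, -0.12]
```

>>> arm_command:
  series:
    - [[0.04, -0.018, 0], [0, 0, 0]]
    - [[0.1, -0.045, 0], [0, 0, -0.02]]
    - [[0.17, -0.077, 0.01], [0, 0, -0.05]]
    - [[0.24, -0.108, 0.02], [0, 0, -0.08]]
    - [[0.31, -0.139, 0.03], [0, 0, -0.1]]
    - [[0.38, -0.17, 0.038], [0, 0, -0.12]]
    - [[0.43, -0.193, 0.04], [0, 0, -0.12]]
    - [[0.4404, -0.198, 0.04], [0, 0, -0.12]]

```text
t: 21.25
eef_pos: [0.4653, 0.2419, 0.2682]
eef_rot: [-2.071, -2.361, 0.002]
wrist_force: [0.4, -0.5, -0.2]
width: 0.0465
grip_force: 0.0
```

Run:
```python
from h import *
p,r=now();print(p.round(4))
grips("g4")
im=cams.capture("wrist")
K=cams.camera_params("wrist");H=K["hand_eye"];C=p+r@H[:3,3];Rc=r@H[:3,:3]
for c,a,s in dark(im[:,:,::-1],60,60):
    d=Rc@np.linalg.inv(K["mtx"])@[c[0],c[1],1];X=C+d*(.189-C[2])/d[2]
    if s[3]<60 and .44<X[0]<.5: print(c.round(),a,X.round(4))
plan(p,r,[([.467,.2403,.1765],.128)])
```

```text
[0.4653 0.2419 0.2682]
[317. 174.] 764 [0.4564 0.2862 0.189 ]
[321. 254.] 857 [0.4644 0.2404 0.189 ]
shift [-0.0024, 0.0022, 0.1222] turn [-0.0011, 0.0002, 0.0017]
```

Matches. Descend, close and lift.

>>> arm_command:
  series:
    - [[0, 0, 0], [0, 0, 0]]
    - [[0, 0, 0.02], [0, 0, 0]]
    - [[0, 0, 0.055], [0, 0, 0]]
    - [[0, 0, 0.09], [0, 0, 0]]
    - [[0, 0, 0.113], [0, 0, 0]]
    - [[0, 0, 0.123], [0, 0, 0]]
    - [[0, 0, 0.123], [0, 0, 0]]
    - [[0, 0, 0.123], [0, 0, 0]]

```text
t: 22.4
eef_pos: [0.4669, 0.2404, 0.1775]
eef_rot: [2.075, 2.359, 0.001]
wrist_force: [0.4, -0.3, -0.3]
width: 0.0468
grip_force: 0.0
```

>>> arm_command:
  series:
    - [[0, 0, 0], [0, 0, 0]]
    - [[0, 0, 0], [0, 0, 0]]
    - [[0, 0, 0], [0, 0, 0]]
    - [[0, 0, 0], [0, 0, 0]]
    - [[0, 0, 0], [0, 0, 0]]
    - [[0, 0, 0], [0, 0, 0]]
    - [[0, 0, 0], [0, 0, 0]]
    - [[0, 0, 0], [0, 0, 0]]
  jaw: 0

```text
t: 23.4
eef_pos: [0.4666, 0.2404, 0.177]
eef_rot: [2.075, 2.359, 0.0]
wrist_force: [-0.8, 0.9, 0.1]
width: 0.0118
grip_force: 20.0
```

Run:
```python
from h import *
p,r=now();print(p.round(4),env.state()["width"],env.state()["grip_force"])
plan(p,r,[([p[0],p[1],.272],.128),(rk(-.075,.14,.272),RY),(rk(-.075,.14,.258),RY),(rk(0,.14,.258),RY)])
```

```text
[0.4666 0.2404 0.177 ] 0.011833837606386937 19.99901443719864
shift [0.0, 0.0, -0.1266] turn [0.0, -0.0, 0.0]
shift [-0.1366, 0.0738, -0.1266] turn [0.0, -0.0, 0.1197]
shift [-0.1366, 0.0738, -0.108] turn [0.0, -0.0, 0.1197]
shift [-0.1553, 0.172, -0.108] turn [0.0, -0.0, 0.1197]
```

>>> arm_command:
  series:
    - [[0, 0, -0.03], [0, 0, 0]]
    - [[0, 0, -0.07], [0, 0, 0]]
    - [[0, 0, -0.11], [0, 0, 0]]
    - [[0, 0, -0.127], [0, 0, 0]]
    - [[-0.015, 0.01, -0.127], [0, 0, 0]]
    - [[-0.055, 0.03, -0.127], [0, 0, 0.04]]
    - [[-0.105, 0.056, -0.12], [0, 0, 0.08]]
    - [[-0.1366, 0.074, -0.1085], [0, 0, 0.12]]

```text
t: 24.4
eef_pos: [0.5354, 0.1437, 0.2567]
eef_rot: [-2.29, -2.149, 0.002]
wrist_force: [0.0, -0.1, -0.7]
width: 0.012
grip_force: 20.0
```

>>> arm_command:
  series:
    - [[0, 0, 0], [0, 0, 0]]
    - [[0, 0.025, 0], [0, 0, 0]]
    - [[0, 0.055, 0], [0, 0, 0]]
    - [[0, 0.085, 0], [0, 0, 0]]
    - [[0, 0.098, 0], [0, 0, 0]]
    - [[0, 0.098, 0.015], [0, 0, 0]]
    - [[0, 0.098, 0.03], [0, 0, 0]]
    - [[0, 0.098, 0.044], [0, 0, 0]]

```text
t: 25.4
eef_pos: [0.6073, 0.1415, 0.2243]
eef_rot: [-2.287, -2.153, 0.001]
wrist_force: [0.5, -0.2, -0.2]
width: 0.0119
grip_force: 20.0
```

Run:
```python
from h import *
p,r=now();s=env.state();print(p.round(4),s["width"],s["grip_force"],s["wrist_force"])
plan(p,r,[(rk(0,.14,.2245),RY),(rk(0,-.05,.2245),RY)])
grips("g5")
```

```text
[0.6073 0.1415 0.2243] 0.011917056003964486 19.998779296875 [ 0.48088076 -0.21357971 -0.24583187]
shift [-0.0001, 0.0028, -0.0002] turn [-0.0006, 0.0001, -0.0001]
shift [-0.2534, 0.0028, -0.0002] turn [-0.0006, 0.0001, -0.0001]
[0.4597 0.2906 0.1943] 2.5 rack [-0.1584  0.28  ]
```

>>> arm_command:
  series:
    - [[-0.02, 0, 0], [0, 0, 0]]
    - [[-0.06, 0.001, 0], [0, 0, 0]]
    - [[-0.1, 0.001, 0], [0, 0, 0]]
    - [[-0.14, 0.001, 0], [0, 0, 0]]
    - [[-0.18, 0.001, 0], [0, 0, 0]]
    - [[-0.215, 0.0015, 0], [0, 0, 0]]
    - [[-0.243, 0.0015, 0], [0, 0, 0]]
    - [[-0.253, 0.0015, 0], [0, 0, 0]]

```text
t: 26.5
eef_pos: [0.5976, -0.0494, 0.2256]
eef_rot: [2.289, 2.152, 0.0]
wrist_force: [-0.2, -0.7, -1.0]
width: 0.0114
grip_force: 20.0
```

>>> arm_command:
  series:
    - [[0, 0, 0], [0, 0, 0]]
    - [[0, 0, 0.001], [0, 0, 0]]
    - [[0, 0, 0.001], [0, 0, 0]]
    - [[0, 0, 0.001], [0, 0, 0]]
    - [[0, 0, 0.001], [0, 0, 0]]
    - [[0, 0, 0.001], [0, 0, 0]]
    - [[0, 0, 0.001], [0, 0, 0]]
    - [[0, 0, 0.001], [0, 0, 0]]

```text
t: 27.5
eef_pos: [0.5977, -0.048, 0.2247]
eef_rot: [-2.288, -2.153, -0.0]
wrist_force: [-0.4, -0.0, -0.4]
width: 0.0118
grip_force: 20.0
```

>>> arm_command:
  series:
    - [[0, 0, 0.0005], [0, 0, 0]]
    - [[0, 0, 0.0005], [0, 0, 0]]
    - [[0, 0, 0.0005], [0, 0, 0]]
    - [[0, 0, 0], [0, 0, 0]]
    - [[0, 0, -0.03], [0, 0, 0]]
    - [[0, 0, -0.06], [0, 0, 0]]
    - [[0, 0, -0.09], [0, 0, 0]]
    - [[0, 0, -0.1], [0, 0, 0]]
  jaw: 0.5

```text
t: 28.5
eef_pos: [0.5981, -0.0481, 0.3009]
eef_rot: [2.286, 2.152, 0.002]
wrist_force: [0.2, -0.1, -0.6]
width: 0.0464
grip_force: 0.0
```

Run:
```python
from h import *
p,r=now();print(p.round(4))
g=grips("g6")
plan(p,r,[([.4589,.2872,.27],.128),([.4589,.2872,.1765],.128)])
im=cv2.imread("pics/g6_scene.png")[130:350,210:450];cv2.imwrite("pics/g6c.png",cv2.resize(im,None,fx=2.6,fy=2.6,interpolation=cv2.INTER_CUBIC))
```

```text
[ 0.5981 -0.0481  0.3009]
[0.3812 0.172  0.1812] 0.2 rack [-0.2296  0.1569]
[0.3776 0.2444 0.1786] 0.8 rack [-0.2375  0.229 ]
[0.4589 0.2872 0.1891] 0.3 rack [-0.1589  0.2765]
[0.599  0.2776 0.1785] 0.6 rack [-0.0185  0.2754]
shift [0.4351, -0.2123, 0.0406] turn [0.0012, 0.0002, -0.12]
shift [0.4351, -0.2125, 0.1653] turn [0.0012, 0.0002, -0.12]
```

View pics/g6c.png

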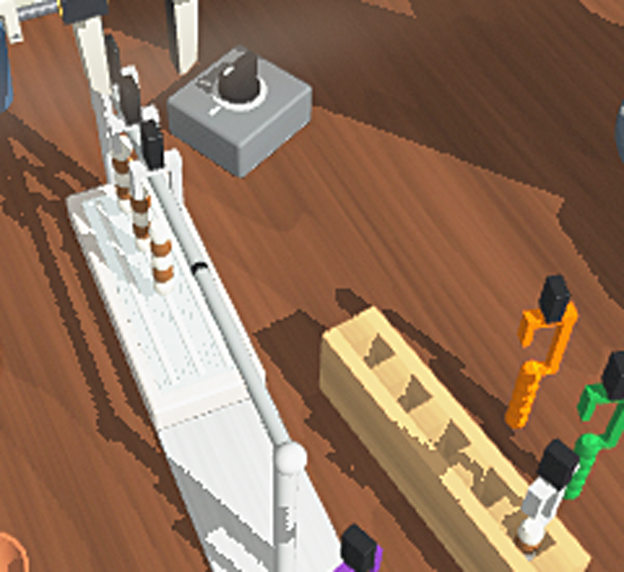

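Three hangers hang past the mark (crop blocks at (112,55), (128,95) and (152,143)). The last one is still in the holder at (557,465).

>>> arm_command:
  series:
    - [[0.04, -0.019, 0], [0, 0, 0]]
    - [[0.1, -0.048, 0], [0, 0, -0.02]]
    - [[0.17, -0.083, 0.01], [0, 0, -0.05]]
    - [[0.24, -0.117, 0.02], [0, 0, -0.08]]
    - [[0.31, -0.151, 0.03], [0, 0, -0.1]]
    - [[0.38, -0.185, 0.038], [0, 0, -0.12]]
    - [[0.425, -0.208, 0.04], [0, 0, -0.12]]
    - [[0.435, -0.2123, 0.04], [0, 0, -0.12]]

```text
t: 29.6
eef_pos: [0.4572, 0.2886, 0.2685]
eef_rot: [-2.071, -2.361, 0.003]
wrist_force: [0.8, 0.6, 0.3]
width: 0.0468
grip_force: 0.0
```

Run:
```python
from h import *
p,r=now();print(p.round(4))
grips("g7")
im=cams.capture("wrist")
K=cams.camera_params("wrist");H=K["hand_eye"];C=p+r@H[:3,3];Rc=r@H[:3,:3]
for c,a,s in dark(im[:,:,::-1],60,60):
    d=Rc@np.linalg.inv(K["mtx"])@[c[0],c[1],1];X=C+d*(.189-C[2])/d[2]
    if s[3]<60 and .43<X[0]<.5: print(c.round(),a,X.round(4))
plan(p,r,[([.4589,.2872,.1765],.128)])
```

```text
[0.4572 0.2886 0.2685]
[ 0.5976 -0.0478  0.2376] 0.6 rack [-0.0004 -0.0495]
[0.599  0.2779 0.1787] 0.3 rack [-0.0186  0.2756]
[321. 254.] 850 [0.4563 0.2867 0.189 ]
shift [-0.0021, 0.0022, 0.1227] turn [-0.0011, 0.0003, 0.0017]
```

>>> arm_command:
  series:
    - [[0, 0, 0], [0, 0, 0]]
    - [[0, 0, 0.02], [0, 0, 0]]
    - [[0, 0, 0.055], [0, 0, 0]]
    - [[0, 0, 0.09], [0, 0, 0]]
    - [[0, 0, 0.113], [0, 0, 0]]
    - [[0, 0, 0.123], [0, 0, 0]]
    - [[0, 0, 0.123], [0, 0, 0]]
    - [[0, 0, 0.123], [0, 0, 0]]

```text
t: 30.75
eef_pos: [0.4588, 0.2873, 0.178]
eef_rot: [2.075, 2.359, 0.002]
wrist_force: [-0.1, 0.2, 0.2]
width: 0.0464
grip_force: 0.0
```

>>> arm_command:
  series:
    - [[0, 0, 0], [0, 0, 0]]
    - [[0, 0, 0], [0, 0, 0]]
    - [[0, 0, 0], [0, 0, 0]]
    - [[0, 0, 0], [0, 0, 0]]
    - [[0, 0, 0], [0, 0, 0]]
    - [[0, 0, 0], [0, 0, 0]]
    - [[0, 0, 0], [0, 0, 0]]
    - [[0, 0, 0], [0, 0, 0]]
  jaw: 0

```text
t: 31.75
eef_pos: [0.4585, 0.2872, 0.1775]
eef_rot: [2.075, 2.359, 0.0]
wrist_force: [0.3, 0.3, 0.6]
width: 0.0117
grip_force: 20.0
```

Run:
```python
from h import *
p,r=now();print(p.round(4),env.state()["width"],env.state()["grip_force"])
plan(p,r,[([p[0],p[1],.272],.128),(rk(-.075,.14,.272),RY),(rk(-.075,.14,.258),RY),(rk(0,.14,.258),RY)])
```

```text
[0.4585 0.2872 0.1775] 0.011737701156401787 19.99932289123535
shift [0.0, 0.0, -0.1261] turn [0.0001, -0.0, 0.0]
shift [-0.1999, 0.0764, -0.126] turn [0.0001, -0.0, 0.1197]
shift [-0.1999, 0.0764, -0.1074] turn [0.0001, -0.0, 0.1197]
shift [-0.2186, 0.1747, -0.1074] turn [0.0001, -0.0, 0.1197]
```

>>> arm_command:
  series:
    - [[0, 0, -0.03], [0, 0, 0]]
    - [[0, 0, -0.07], [0, 0, 0]]
    - [[0, 0, -0.11], [0, 0, 0]]
    - [[0, 0, -0.127], [0, 0, 0]]
    - [[-0.03, 0.015, -0.127], [0, 0, 0]]
    - [[-0.09, 0.035, -0.127], [0, 0, 0.04]]
    - [[-0.155, 0.06, -0.12], [0, 0, 0.08]]
    - [[-0.2, 0.0765, -0.1085], [0, 0, 0.12]]

```text
t: 32.75
eef_pos: [0.535, 0.144, 0.2579]
eef_rot: [-2.29, -2.15, 0.001]
wrist_force: [0.3, -0.3, -0.7]
width: 0.012
grip_force: 20.0
```

>>> arm_command:
  series:
    - [[0, 0, 0], [0, 0, 0]]
    - [[0, 0.025, 0], [0, 0, 0]]
    - [[0, 0.055, 0], [0, 0, 0]]
    - [[0, 0.085, 0], [0, 0, 0]]
    - [[0, 0.098, 0], [0, 0, 0]]
    - [[0, 0.098, 0.015], [0, 0, 0]]
    - [[0, 0.098, 0.03], [0, 0, 0]]
    - [[0, 0.098, 0.044], [0, 0, 0]]

```text
t: 33.75
eef_pos: [0.6072, 0.1415, 0.2247]
eef_rot: [-2.287, -2.153, 0.001]
wrist_force: [0.7, -0.3, -0.6]
width: 0.0121
grip_force: 20.0
```

Run:
```python
from h import *
p,r=now();s=env.state();print(p.round(4),s["width"],s["grip_force"],s["wrist_force"])
plan(p,r,[(rk(0,.14,.2245),RY),(rk(0,-.002,.2245),RY)])
```

```text
[0.6072 0.1415 0.2247] 0.01209109780954133 19.999139606952667 [ 0.66360209 -0.28022649 -0.56116289]
shift [-0.0, 0.0029, 0.0003] turn [-0.0005, 0.0001, -0.0001]
shift [-0.1894, 0.003, 0.0003] turn [-0.0005, 0.0001, -0.0001]
```

>>> arm_command:
  series:
    - [[-0.015, 0, 0], [0, 0, 0]]
    - [[-0.045, 0.001, 0], [0, 0, 0]]
    - [[-0.075, 0.001, 0], [0, 0, 0]]
    - [[-0.105, 0.001, 0], [0, 0, 0]]
    - [[-0.135, 0.001, 0], [0, 0, 0]]
    - [[-0.165, 0.0015, 0], [0, 0, 0]]
    - [[-0.182, 0.0015, 0], [0, 0, 0]]
    - [[-0.1895, 0.0015, 0], [0, 0, 0]]

```text
t: 34.75
eef_pos: [0.6004, -0.0013, 0.2257]
eef_rot: [-2.288, -2.153, 0.0]
wrist_force: [-0.5, 0.0, -0.1]
width: 0.012
grip_force: 20.0
```

>>> arm_command:
  series:
    - [[0, 0, 0], [0, 0, 0]]
    - [[0, 0, 0.001], [0, 0, 0]]
    - [[0, 0, 0.001], [0, 0, 0]]
    - [[0, 0, 0.001], [0, 0, 0]]
    - [[0, 0, 0.001], [0, 0, 0]]
    - [[0, 0, 0.001], [0, 0, 0]]
    - [[0, 0, 0.001], [0, 0, 0]]
    - [[0, 0, 0.001], [0, 0, 0]]

```text
t: 35.75
eef_pos: [0.6004, -0.0006, 0.225]
eef_rot: [-2.288, -2.153, -0.0]
wrist_force: [-0.1, -0.0, -0.6]
width: 0.0119
grip_force: 20.0
```

>>> arm_command:
  series:
    - [[0, 0, 0.0005], [0, 0, 0]]
    - [[0, 0, 0.0005], [0, 0, 0]]
    - [[0, 0, 0.0005], [0, 0, 0]]
    - [[0, 0, 0], [0, 0, 0]]
    - [[0, 0, -0.03], [0, 0, 0]]
    - [[0, 0, -0.06], [0, 0, 0]]
    - [[0, 0, -0.09], [0, 0, 0]]
    - [[0, 0, -0.1], [0, 0, 0]]
  jaw: 0.5

```text
t: 36.75
eef_pos: [0.6008, -0.0006, 0.3012]
eef_rot: [2.286, 2.152, 0.002]
wrist_force: [-0.4, 0.3, -0.9]
width: 0.0468
grip_force: 0.0
```

Run:
```python
from h import *
p,r=now();print(p.round(4))
# retreat away from the rail over open table so cameras see all
plan(p,r,[([.40,.02,.30],RY)])
```

```text
[ 6.008e-01 -6.000e-04  3.012e-01]
shift [0.0113, -0.2689, 0.0011] turn [0.0012, 0.0001, -0.0003]
```

>>> arm_command:
  series:
    - [[0.001, -0.03, 0], [0, 0, 0]]
    - [[0.003, -0.08, 0], [0, 0, 0]]
    - [[0.005, -0.13, 0], [0, 0, 0]]
    - [[0.008, -0.18, 0], [0, 0, 0]]
    - [[0.01, -0.23, 0], [0, 0, 0]]
    - [[0.011, -0.26, 0], [0, 0, 0]]
    - [[0.011, -0.269, 0], [0, 0, 0]]
    - [[0.011, -0.269, 0], [0, 0, 0]]

```text
t: 37.75
eef_pos: [0.3998, 0.0198, 0.3]
eef_rot: [2.287, 2.153, 0.0]
wrist_force: [0.1, 0.2, 0.8]
width: 0.0464
grip_force: 0.0
```

Run:
```python
from h import *
p,r=now();print(p.round(4))
grips("g8",.16,.27)
for n in P:
    cams.capture(n);R_=cams.trace("start_knob",n)
    print(n,[(round(d["confidence"],2),np.argwhere(d["pixels"]).mean(0)[::-1].round(1)) for d in R_[:2]])
a=cv2.imread("pics/g8_scene.png")[140:300,220:380];b=cv2.imread("pics/g8_top.png")[190:350,400:560]
cv2.imwrite("pics/g8c.png",np.hstack([cv2.resize(x,(400,400),interpolation=cv2.INTER_CUBIC) for x in(a,b)]))
```

```text
[0.3998 0.0198 0.3   ]
[0.3813 0.1721 0.1813] 0.2 rack [-0.2295  0.157 ]
[0.3775 0.2444 0.1781] 0.8 rack [-0.2376  0.229 ]
[0.5991 0.2777 0.1785] 0.4 rack [-0.0185  0.2755]
scene [(0.57, array([301.9, 160.6]))]
top [(0.68, array([470., 297.]))]
```

View pics/g8c.png

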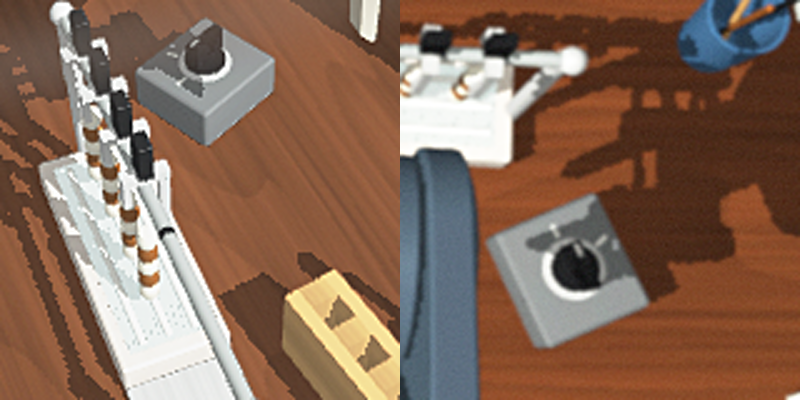

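All four hangers hang beyond the mark. The timer knob is at right-crop (577,263), with the bar pointing roughly up-down in the image. Next I need a closer look with the wrist camera.

Run:
```python
from h import *
p,r=now()
C=np.array([(434.8,286),(478.8,268),(499.2,310),(456,328.8)])
W=np.array([plane("top",c,.05) for c in C]);print(W.round(3),W.mean(0).round(4),[np.linalg.norm(W[i]-W[i-1]).round(3) for i in range(4)])
c=W.mean(0);print(plane("top",(470,297),.085).round(4),plane("scene",(301.9,160.6),.075).round(4))
plan(p,r,[([c[0],c[1]-.03,.25],RY),([c[0],c[1]-.05,.25],RY)])
```

```text
[[ 0.465 -0.171  0.05 ]
 [ 0.506 -0.27   0.05 ]
 [ 0.413 -0.309  0.05 ]
 [ 0.372 -0.213  0.05 ]] [ 0.4391 -0.2408  0.05  ] [np.float64(0.102), np.float64(0.107), np.float64(0.101), np.float64(0.104)]
[ 0.4381 -0.2369  0.085 ] [ 0.4418 -0.2351  0.075 ]
shift [-0.3836, 0.0756, 0.0663] turn [-0.0003, -0.0, -0.0003]
shift [-0.4102, 0.0772, 0.0663] turn [-0.0003, -0.0, -0.0003]
```

>>> arm_command:
  series:
    - [[-0.03, 0.006, 0], [0, 0, 0]]
    - [[-0.09, 0.017, 0.01], [0, 0, 0]]
    - [[-0.16, 0.03, 0.02], [0, 0, 0]]
    - [[-0.23, 0.043, 0.035], [0, 0, 0]]
    - [[-0.3, 0.056, 0.05], [0, 0, 0]]
    - [[-0.36, 0.068, 0.06], [0, 0, 0]]
    - [[-0.4, 0.077, 0.066], [0, 0, 0]]
    - [[-0.41, 0.077, 0.066], [0, 0, 0]]

```text
t: 39.05
eef_pos: [0.4385, -0.2918, 0.2497]
eef_rot: [-2.288, -2.151, 0.0]
wrist_force: [-0.5, 0.8, 0.0]
width: 0.0464
grip_force: 0.0
```

>>> arm_command:
  series:
    - [[0, 0, 0], [0, 0, 0]]
    - [[0, 0, 0], [0, 0, 0]]
    - [[0, 0, 0], [0, 0, 0]]
    - [[0, 0, 0], [0, 0, 0]]
    - [[0, 0, 0], [0, 0, 0]]
    - [[0, 0, 0], [0, 0, 0]]
    - [[0, 0, 0], [0, 0, 0]]
    - [[0, 0, 0], [0, 0, 0]]
  jaw: 0.5

```text
t: 40.05
eef_pos: [0.4386, -0.2906, 0.2505]
eef_rot: [-2.288, -2.153, 0.0]
wrist_force: [-0.7, -0.7, -0.4]
width: 0.0462
grip_force: 0.0
```

Run:
```python
from h import *
p,r=now();print(p.round(4),r.round(3))
im=cams.capture("wrist");cv2.imwrite("pics/w9.png",im[:,:,::-1])
print([(round(d["confidence"],2),d["rect"]) for d in cams.trace("start_knob","wrist")[:2]])
```

```text
[ 0.4386 -0.2906  0.2505] [[ 0.06   0.998 -0.   ]
 [ 0.998 -0.06   0.   ]
 [ 0.    -0.    -1.   ]]
[(0.94, [289.7, 138.8, 56.7, 50.0])]
```

View pics/w9.png

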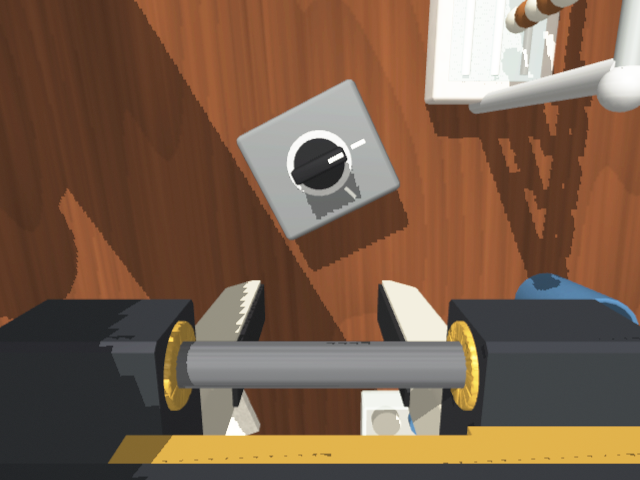

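The wrist view shows the knob bar from (293,178) to (346,150), centred near (319,164). The home tick is at (358,145) and the stop tick is clockwise at (349,191).

Run:
```python
from h import *
p,r=now();K=cams.camera_params("wrist");H=K["hand_eye"];C=p+r@H[:3,3];Rc=r@H[:3,:3]
def w(u,z):
    d=Rc@np.linalg.inv(K["mtx"])@[u[0],u[1],1];return C+d*(z-C[2])/d[2]
im=cv2.imread("pics/w9.png")[130:205,280:360]
m=(im.max(2)<55).astype(np.uint8)
n,l,s,c=cv2.connectedComponentsWithStats(m);i=1+np.argmax(s[1:,4]);print(s[i],c[i]+[280,130])
b=[w(u,.05) for u in((237,138),(350,80),(399,186),(290,239))];print("boxc",np.mean(b,0).round(4),[np.linalg.norm(b[k]-b[k-1]).round(3) for k in range(4)])
for k,(i,j) in enumerate(((0,1),(3,2))): d=b[j]-b[i];print("edge yaw",np.arctan2(d[1],d[0]).round(3))
a,e=w((293,180),.087),w((346,153),.087);d=e-a;print("bar",((a+e)/2).round(4),np.linalg.norm(d).round(4),np.arctan2(d[1],d[0]).round(3))
a,e=w((319,165),.059),w((358,145),.05);
d=w((358,145),.05)-np.mean(b,0);print("tick",np.arctan2(d[1],d[0]).round(3))
d=w((349,191),.05)-np.mean(b,0);print("stoptick",np.arctan2(d[1],d[0]).round(3))
print("ringc",w((319.5,161.5),.053).round(4), env.state()["q"])
```

```text
[ 12  26  55  33 936] [321.16987179 174.72863248]
boxc [ 0.4392 -0.2461  0.05  ] [np.float64(0.096), np.float64(0.103), np.float64(0.095), np.float64(0.104)]
edge yaw 0.392
edge yaw 0.399
bar [ 0.4396 -0.247   0.087 ] 0.0447 0.404
tick 0.356
stoptick -0.809
ringc [ 0.4398 -0.245   0.053 ] [-6.73601945e-01  2.75026173e-01  1.67438296e+00 -1.40867206e-05
  1.19223314e+00 -6.13176795e-01]
```

Run:
```python
from h import *
p,r=now();plan(p,r,[([.4395,-.2445,.14],.395+np.pi/2),([.4395,-.2445,.0645],.395+np.pi/2)])
```

```text
shift [0.0614, -0.0025, 0.1473] turn [-0.0, 0.0, 0.7101]
shift [0.0614, -0.0025, 0.248] turn [-0.0, 0.0, 0.7101]
```

>>> arm_command:
  series:
    - [[0.01, 0, 0], [0, 0, 0.1]]
    - [[0.03, -0.001, 0.02], [0, 0, 0.2]]
    - [[0.05, -0.002, 0.05], [0, 0, 0.31]]
    - [[0.0614, -0.0025, 0.08], [0, 0, 0.42]]
    - [[0.0614, -0.0025, 0.11], [0, 0, 0.53]]
    - [[0.0614, -0.0025, 0.14], [0, 0, 0.64]]
    - [[0.0614, -0.0025, 0.147], [0, 0, 0.71]]
    - [[0.0614, -0.0025, 0.147], [0, 0, 0.71]]
  jaw: 1
  force: 30

```text
t: 41.15
eef_pos: [0.4394, -0.2444, 0.1399]
eef_rot: [-3.08, -0.618, 0.001]
wrist_force: [-0.9, -0.1, 1.0]
width: 0.0933
grip_force: 0.0
```

>>> arm_command:
  series:
    - [[0, 0, 0], [0, 0, 0]]
    - [[0, 0, 0], [0, 0, 0]]
    - [[0, 0, 0], [0, 0, 0]]
    - [[0, 0, 0], [0, 0, 0]]
    - [[0, 0, 0.03], [0, 0, 0]]
    - [[0, 0, 0.06], [0, 0, 0]]
    - [[0, 0, 0.085], [0, 0, 0]]
    - [[0, 0, 0.099], [0, 0, 0]]

```text
t: 42.15
eef_pos: [0.4393, -0.2444, 0.0653]
eef_rot: [-3.08, -0.617, 0.001]
wrist_force: [-0.7, 0.5, -0.5]
width: 0.0927
grip_force: 0.0
```

Run:
```python
from h import *
p,r=now();s=env.state();print(p.round(4),s["wrist_force"],s["q"][5])
plan(p,r,[([.4395,-.2445,.0645],.395+np.pi/2)])
im=cams.capture("wrist");cv2.imwrite("pics/w10.png",im[100:,:,::-1])
```

```text
[ 0.4393 -0.2444  0.0653] [-0.70693534  0.48258991 -0.45974169] 0.5752780077648838
shift [0.0002, 0.0003, 0.001] turn [-0.0005, 0.0003, 0.0002]
```

View pics/w10.png

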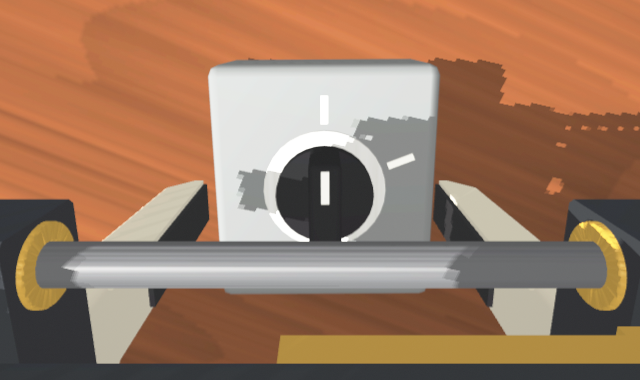

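The bar is centred between the fingers (pointer at (324,188)) and square to the jaws. Close, then turn.

>>> arm_command:
  series:
    - [[0, 0, 0], [0, 0, 0]]
    - [[0, 0, 0], [0, 0, 0]]
    - [[0, 0, 0], [0, 0, 0]]
    - [[0, 0, 0], [0, 0, 0]]
    - [[0, 0, 0], [0, 0, 0]]
    - [[0, 0, 0], [0, 0, 0]]
    - [[0, 0, 0], [0, 0, 0]]
    - [[0, 0, 0], [0, 0, 0]]
  jaw: 0
  force: 30

```text
t: 43.2
eef_pos: [0.4395, -0.2445, 0.066]
eef_rot: [3.08, 0.617, -0.0]
wrist_force: [-0.7, 0.3, -0.1]
width: 0.0175
grip_force: 0.0
```

>>> arm_command:
  series:
    - [[0, 0, 0], [0, 0, 0]]
    - [[0, 0, 0], [0, 0, 0.1]]
    - [[0, 0, 0], [0, 0, 0.21]]
    - [[0, 0, 0], [0, 0, 0.32]]
    - [[0, 0, 0], [0, 0, 0.43]]
    - [[0, 0, 0], [0, 0, 0.54]]
    - [[0, 0, 0], [0, 0, 0.64]]
    - [[0, 0, 0], [0, 0, 0.7]]

```text
t: 44.2
eef_pos: [0.44, -0.2459, 0.0661]
eef_rot: [2.945, -1.088, 0.003]
wrist_force: [-0.6, -9.1, -4.3]
width: 0.0114
grip_force: 30.0
```

>>> arm_command:
  series:
    - [[0, 0, 0], [0, 0, 0.02]]
    - [[0, 0, 0], [0, 0, 0.04]]
    - [[0, 0, 0], [0, 0, 0.06]]
    - [[0, 0, 0], [0, 0, 0.07]]
    - [[0, 0, 0], [0, 0, 0.07]]
    - [[0, 0, 0], [0, 0, 0.07]]
    - [[0, 0, 0], [0, 0, 0.07]]
    - [[0, 0, 0], [0, 0, 0.07]]

```text
t: 45.2
eef_pos: [0.44, -0.2459, 0.0661]
eef_rot: [2.883, -1.243, 0.003]
wrist_force: [-0.4, -9.5, -4.8]
width: 0.0116
grip_force: 30.0
```

Run:
```python
from h import *
p,r=now();s=env.state();print(p.round(4),np.round(s["torque"],3),s["width"],"toolyaw",np.arctan2(r[1,1],r[0,1]))
```

```text
[ 0.44   -0.2459  0.0661] [-1.505  0.045  0.151] 0.01161993407496737 toolyaw -2.3845816670139905
```

Turned 1.209 rad with 0.15 N m of torque, so the knob is at its stop. Hold there, then release.

>>> arm_command:
  series:
    - [[0, 0, 0], [0, 0, 0]]
    - [[0, 0, 0], [0, 0, 0]]
    - [[0, 0, 0], [0, 0, 0]]
    - [[0, 0, 0], [0, 0, 0]]
    - [[0, 0, 0], [0, 0, 0]]
    - [[0, 0, 0], [0, 0, 0]]
    - [[0, 0, 0], [0, 0, 0]]
    - [[0, 0, 0], [0, 0, 0]]

```text
t: 46.2
eef_pos: [0.44, -0.2459, 0.0661]
eef_rot: [2.883, -1.243, 0.003]
wrist_force: [0.5, -9.2, -4.8]
width: 0.0121
grip_force: 30.0
```

>>> arm_command:
  series:
    - [[0, 0, 0], [0, 0, 0]]
    - [[0, 0, 0], [0, 0, 0]]
    - [[0, 0, 0], [0, 0, 0]]
    - [[0, 0, 0], [0, 0, 0]]
    - [[0, 0, 0], [0, 0, 0]]
    - [[0, 0, 0], [0, 0, 0]]
    - [[0, 0, 0], [0, 0, 0]]
    - [[0, 0, 0], [0, 0, 0]]

```text
t: 47.2
eef_pos: [0.44, -0.2459, 0.0661]
eef_rot: [2.883, -1.243, 0.004]
wrist_force: [-0.4, -9.9, -5.5]
width: 0.0117
grip_force: 30.0
```

>>> arm_command:
  series:
    - [[0, 0, 0], [0, 0, 0]]
    - [[0, 0, 0], [0, 0, 0]]
    - [[0, 0, 0], [0, 0, 0]]
    - [[0, 0, 0], [0, 0, 0]]
    - [[0, 0, 0], [0, 0, 0]]
    - [[0, 0, 0], [0, 0, 0]]
    - [[0, 0, 0], [0, 0, 0]]
    - [[0, 0, 0], [0, 0, 0]]
  jaw: 1

```text
t: 48.2
eef_pos: [0.4395, -0.2445, 0.066]
eef_rot: [-2.885, 1.244, 0.0]
wrist_force: [-0.1, 0.6, 0.6]
width: 0.0872
grip_force: 0.0
```

>>> arm_command:
  series:
    - [[0, 0, -0.02], [0, 0, 0]]
    - [[0, 0, -0.05], [0, 0, 0]]
    - [[0, 0, -0.09], [0, 0, 0]]
    - [[0, 0, -0.13], [0, 0, 0]]
    - [[0, 0, -0.17], [0, 0, -0.1]]
    - [[0, 0, -0.21], [0, 0, -0.2]]
    - [[0, 0, -0.24], [0, 0, -0.3]]
    - [[0, 0, -0.25], [0, 0, -0.4]]

```text
t: 49.2
eef_pos: [0.4398, -0.2447, 0.2561]
eef_rot: [3.127, -0.284, 0.004]
wrist_force: [0.0, 0.1, -0.1]
width: 0.0928
grip_force: 0.0
```

>>> arm_command:
  series:
    - [[0, 0, 0], [0, 0, 0]]
    - [[0, 0, 0], [0, 0, 0]]
    - [[0, 0, 0], [0, 0, 0]]
    - [[0, 0, 0], [0, 0, 0]]
    - [[0, 0, 0], [0, 0, 0]]
    - [[0, 0, 0], [0, 0, 0]]
    - [[0, 0, 0], [0, 0, 0]]
    - [[0, 0, 0], [0, 0, 0]]

```text
t: 50.2
eef_pos: [0.4395, -0.2445, 0.2535]
eef_rot: [3.128, -0.292, 0.0]
wrist_force: [-0.3, 0.4, -0.5]
width: 0.0929
grip_force: 0.0
```

Run:
```python
from h import *
p,r=now();print(p.round(4))
g=grips("g11",.16,.27)
w=cams.capture("wrist")[:,:,::-1]
a=cv2.imread("pics/g11_scene.png")[140:300,220:380]
cv2.imwrite("pics/g11c.png",np.hstack([cv2.resize(a,(400,400),interpolation=cv2.INTER_CUBIC),cv2.resize(w,(400,300)).copy() if 0 else cv2.copyMakeBorder(cv2.resize(w,(400,300)),0,100,0,0,cv2.BORDER_CONSTANT)]))
```

```text
[ 0.4395 -0.2445  0.2535]
[0.3813 0.1721 0.1814] 0.2 rack [-0.2295  0.157 ]
[0.3774 0.2443 0.1778] 1.0 rack [-0.2377  0.2288]
[0.5991 0.2777 0.1785] 0.4 rack [-0.0185  0.2755]
```

View pics/g11c.png

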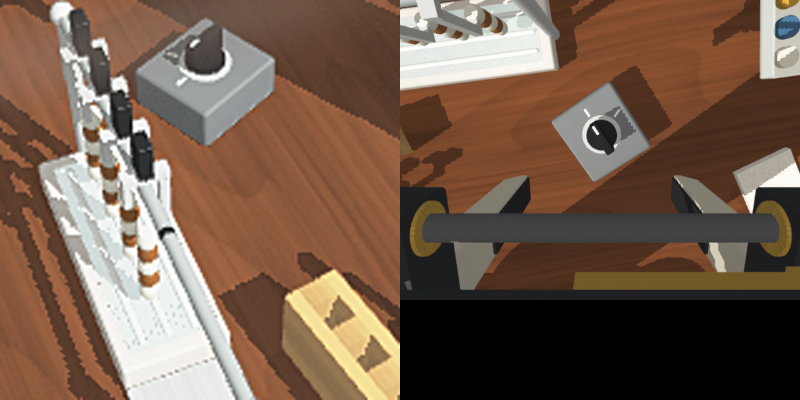

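The four hangers hang still beyond the mark. The knob pointer at (596,128) lines up with its home tick at (587,113), and the gripper is clear of everything.

```bash
python3 -c "
from bench import env
print(env.finish_job())"
```

```text
the job is handed in; nothing more can be done
None
```

The job is handed in: all four hangers present hang over the lamp box past the mark, and the timer knob was held at its stop for over 2 s and sprang home; the hand-in returned no verdict.

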